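# Hang the clip-on cup in the notch of the offcut bin's rim

## Robot

A 6-joint arm with a two-finger parallel gripper is mounted at the origin on the work surface; the furniture and walls round the work are solid. World frame = base frame: x ahead of the robot, y to its left, z up, the work surface at z = 0. Lengths are in mm, angles in rad, forces in N, time in s.
With the tool pointing down it reaches from about 375 to 925 mm from the base axis. Payload 5.7 kg.
Tool frame: the origin (TCP) lies on the centre line of the jaws, within the pads' length; the fingertips stand 19 mm ahead of it and the grasp point (between the pads) is the TCP; z points along the fingers, y is the line along which they close (so a half turn about z gives the same grasp; the last joint's range is limited). The gripper opens to 88 mm and grips with 3 to 60 N. Pads are 20 mm wide; open, the fingers measure 115 mm over their backs; the gripper's body (75 mm by 178 mm) begins 61 mm behind the grasp point.
Start: joints at [-1.231, 0.359, 1.51, -0, 1.272, -0.115], TCP at [263.55, -538.983, 213.323] pointing down, gripper open.
Joint ranges: [-2.97, 2.97], [-1.01, 2.36], [0.21, 2.38], [-0.96, 4.11], [0.2, 2.71], [-2.98, 2.98]. Speed limits (rad/s): [2.39, 2.39, 3.14, 3.14, 3.14, 3.14].

## Interface

Orientations are given as a 3x3 rotation matrix whose columns are the frame's x, y, z axes.
In Python, from workcell import ctrl gives the robot as it stands.
- The arm moves only by the tool move_arm, never from a script. Its arguments are lists of equal length, an entry for each row: "linear": the shift along the tool's x, y, z in m, a list of three; "dr": the turn, a rotation vector about the tool's x, y, z in degrees, a list of three; "hand": the opening, from 0 (shut) to 1 (fully open). A call has 1 to 20 rows; each row is the pose to reach, as a shift and turn from the pose commanded when the call began, along the tool's axes at that moment; what a row does not reach only later rows make up. A row lasts 1/10 s, in which the tool goes at most 50 mm and 8.59 degrees, less where a joint would pass 70% of its speed; a pose out of reach is approached as far as the arm can. A call with a gripper value outside its range is refused whole. The fingers move at their own pace and stop on an object; "force" is the grip in N (left out, the last holds). Time passes only in rows, so rows that repeat a pose let the fingers close. It gives the time, the measured TCP pose, the force, the opening and the grip force at its end, in the units of the state.
- ctrl.get_state(): the state, without advancing time (a new reading comes with each control period).
- ctrl.get_image(name): name is "scene" or "top" or "wrist"; returns a dict with "pixels" (480x640x3 uint8, blue, green, red), "fx", "fy", "cx", "cy" (pixels), "T" (4x4, takes a point from camera to world coordinates); the wrist camera has in their place "T_tool_cam" (4x4, takes a point from camera to tool coordinates, whose origin is the TCP and whose axes are the flange's). Camera axes: x right, y down, z forward; pixel columns grow to the right and rows downward; lengths in mm; the calibration is good to about 2 mm. A picture is of the moment at which its call begins: read the wrist's pose just before it. There is no depth.
- ctrl.hand_in(): hands the job in; it is judged then, once.
The state is a dict: "time_s": time; "joints": joint angles; "qvel": joint speeds; "effort": joint torques, N m; "position": TCP position; "eef_rot": TCP orientation; "force": force on the tool from outside, world axes, zero at the start; "wrist_torque": the same for the moment, N m; "opening": opening from 0.0 (shut) to 1.0 (fully open); "finger_force": force on a finger pad.
Only numpy, scipy, OpenCV 4.12 (cv2) and the standard library are available. Lean on these libraries where they do the work, as an engineer would, in place of code of your own. Each camera call takes 0.05 s, during which the arm holds its last target. There are 200 camera calls.

## Task

Pick up the orange clip-on cup and hang it by its hook over the front rim of the green offcut bin, on the outside. The rim's aluminium rail has one notch: work the hook along the rim until it drops right down into the notch, so the cup hangs fully home and cannot slide, then let go. Work gently, feeling for the notch without forcing the hook against the rim, and leave the jar, the tape roll and the tape measure where they are.

Things in the scene. Friction and masses are not known exactly. Their poses are not given: they have to be found in the camera images.
- cup: Orange open cup, 50 x 56 x 60 mm (x, y, z), standing upright on the bench, 0.1 to 0.2 kg; origin at the centre of its underside, z up. Its hook is on its +x side (see point hook). Grip it from above across its y sides (56 mm). Hung on the plain rim its origin is at z = 30 mm in the bin's frame; down in the notch at z = 20 mm.
- hook (a point): Middle of the underside of the hook's bridge, 34.5 mm in +x and 75 mm above the cup's origin, axes as the cup. The hook is a channel open downward, 13 mm wide in x, between the cup's back plate and an inner leg; both are 28 mm wide in y. The leg (4 mm thick) reaches 20 mm below this point, its flared lip 27 mm below. The bridge is 5 mm thick.
- bin: Green steel offcut bin, fixed to the bench, 100 x 276 x 105 mm (x, y, z), open on top, a wooden offcut 39 mm high inside; origin at the centre of its underside, z up, front towards -x (the robot's side). A rail with one notch sits on the front rim (see point rim).
- rim (a point): Middle of the front rim's top: x = -48, y = 0, z = 105 mm in the bin's frame, same axes. Rim: along y, rigid, 8 mm thick, level within 1 mm. Its aluminium rail has a square notch, 33 mm wide and 10 mm deep, for the 28 mm hook. The rail is clamped anew each time: the notch's centre is anywhere from y = -40 to +40 mm here and is not measured; feel for it, or see it. It will not shift.
- amber_jar: Amber jar with pale lid, 58 mm diameter, 85 mm high, a bystander; origin at the centre of its underside.
- tape_roll: Blue roll of masking tape lying flat, 74 mm diameter, 24 mm high, a bystander; origin at the centre of its underside.
- tape_measure: Yellow tape measure, 33 x 76 x 67 mm, a bystander; origin at the centre of its underside.

How it is judged (in metres and radians):
On the way:
1. the cup is lifted clear of the bench (its underside more than 45 mm up) (height (world z) of cup above 0.045 m), for 0.1 s.
At the end, for the whole second after the job is handed in: The cup hangs at rest on the outside of the bin's front rim with its hook down in the notch (its origin 15 to 24.5 mm above the bin's underside, 74 to 95 mm in front of the bin's centre, within 50 mm of its middle along the rim), upright within 0.2 rad (z of cup in the frame of bin between 0.015 and 0.0245 m and x of cup in the frame of bin between -0.095 and -0.074 m and y of cup in the frame of bin between -0.05 and 0.05 m and angle between cup's own z axis and vertical below 0.2 rad and linear speed of cup below 0.02 m/s); the robot touches nothing.
It fails at once if the cup is forced against the bin with more than 25 N (contact force between cup and bin above 25 N).
It fails at once if the amber jar, tape roll or tape measure is shifted by more than 25 mm (distance of any of amber_jar, tape_roll, tape_measure from where it was at the start of the episode above 0.025 m).
It also fails if it takes over 64 s, if anything falls off the work surface, if the arm or the gripper's body presses on something with over 40 N, if the wrist force passes 120 N, or if a joint passes its speed limit or range.

## Working session

There is one attempt and no reset: what is moved stays moved. The work goes in short steps, Python scripts to look and compute and a tool call to move; the robot and the scene stay as the last step left them, time stands still between calls to the robot, and variables do not carry over. Pictures are saved under pics/ and viewed, at most 10 in all, crops included, and the job is handed in when it is done.

Besides the shell and the picture viewer there is one more tool, called after "Call:" in YAML: its name, and indented under it one key for each argument. move_arm: Moves the arm, as the interface text tells. Its arguments: {"type":"object","properties":{"linear":{"type":"array","items":{"type":"array","items":{"type":"number"}}},"dr":{"type":"array","items":{"type":"array","items":{"type":"number"}}},"hand":{"type":"array","items":{"type":"number"}},"force":{"type":"number"}},"required":["linear","dr","hand"]}

```bash
mkdir -p pics
python3 - <<'E'
from workcell import ctrl
import cv2,numpy as np
s=ctrl.get_state();print(s)
for n in("scene","top"):
    i=ctrl.get_image(n);cv2.imwrite(f"pics/{n}0.png",i["pixels"]);print(n,i["fx"],i["cx"],i["cy"],np.round(i["T"],3).tolist())
E
```

```text
{'time_s': 0.0, 'joints': array([-1.23110691e+00,  3.59461515e-01,  1.51143477e+00, -2.02067108e-05,
        1.27250357e+00, -1.15103228e-01]), 'qvel': array([-0.0007413 , -0.00034527,  0.00049518,  0.00120019,  0.00052784,
       -0.00056441]), 'effort': array([ 2.18780360e-04, -5.15366900e+01, -2.70719540e+01,  6.75454759e-02,
        3.48411442e-02, -1.37865882e-04]), 'position': array([ 263.31097022, -538.3419402 ,  212.5346211 ]), 'eef_rot': array([[ 8.98349576e-01,  4.39280839e-01, -6.20359570e-04],
       [ 4.39281236e-01, -8.98347992e-01,  1.69749836e-03],
       [ 1.88379727e-04, -1.79745925e-03, -9.99998367e-01]]), 'force': array([ 0.44718782, -0.0666674 ,  0.61241377]), 'wrist_torque': array([0.04385092, 0.05037802, 0.04912579]), 'finger_force': 0.0, 'opening': 0.9979409982266673}
scene 454.99379127157175 329.16075905431103 237.54333554243777 [[0.684, -0.473, 0.556, -190.539], [-0.729, -0.455, 0.511, -681.746], [0.012, -0.755, -0.656, 826.1], [0.0, 0.0, 0.0, 1.0]]
top 445.6953301842403 320.1563289763422 245.87880603153155 [[0.021, -0.992, 0.128, 323.273], [-1.0, -0.021, 0.006, -123.639], [-0.004, -0.128, -0.992, 947.338], [0.0, 0.0, 0.0, 1.0]]
```

View pics/scene0.png

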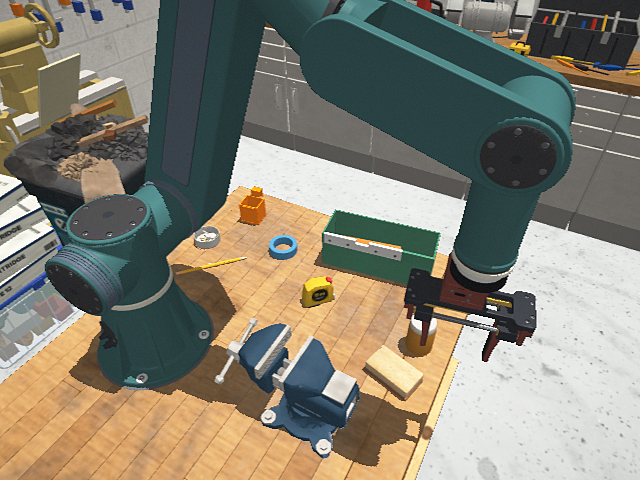

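View pics/top0.png

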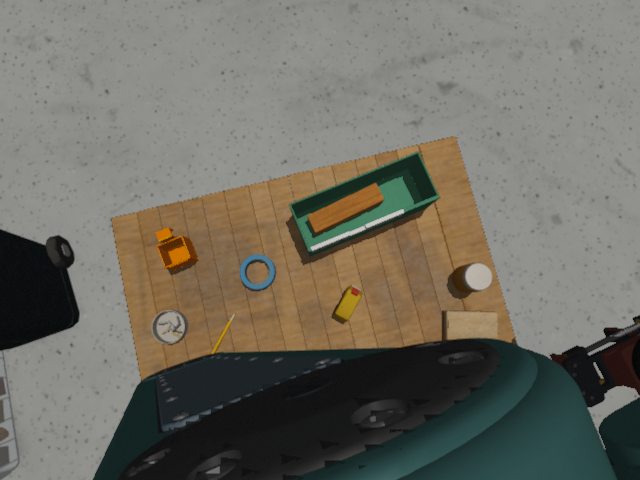

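The scene view has the cup at (252,207) with its hook up-left, and the bin at (380,250) with its rail towards us. The top view has the cup at (176,252), the hook at (165,235), and the white rail running from (312,248) to (404,211). Next I'll measure and zoom in.

```bash
cat > h.py <<'E'
import cv2,numpy as np
from workcell import ctrl
def ray(i,uv,T=None):
    T=i["T"] if T is None else T
    d=np.array([(uv[0]-i["cx"])/i["fx"],(uv[1]-i["cy"])/i["fy"],1.])
    return T[:3,3],T[:3,:3]@d
def onz(i,uv,z,T=None):
    o,d=ray(i,uv,T);return o+d*(z-o[2])/d[2]
def hsv(p,lo,hi):
    return cv2.inRange(cv2.cvtColor(p,cv2.COLOR_BGR2HSV),np.array(lo),np.array(hi))
def big(m,box=None):
    if box:
        k=np.zeros_like(m);k[box[1]:box[3],box[0]:box[2]]=255;m=m&k
    c,_=cv2.findContours(m,cv2.RETR_EXTERNAL,cv2.CHAIN_APPROX_NONE)
    return max(c,key=cv2.contourArea)
E
python3 - <<'E'
from h import *
i=ctrl.get_image("top");p=i["pixels"]
c=big(hsv(p,(4,150,60),(18,255,255)),(140,215,215,285))
q=cv2.approxPolyDP(c,2,True)[:,0];print("cup poly",q.tolist())
r=cv2.minAreaRect(c);print(r)
w=big(hsv(p,(0,0,170),(180,70,255)),(300,200,415,260))
r=cv2.minAreaRect(w);print("rail",r)
b=cv2.boxPoints(r)
for k in b:print(k.round(1),onz(i,k,105).round(1))
g=big(hsv(p,(60,80,30),(90,255,255)),(270,140,460,265))
for k in cv2.approxPolyDP(g,3,True)[:,0]:print("bin",k,onz(i,k,105).round(1))
a=cv2.resize(p[215:285,140:215],None,fx=5,fy=5,interpolation=2);
b2=cv2.resize(p[200:255,300:415],None,fx=6,fy=6,interpolation=2)
s=ctrl.get_image("scene")["pixels"]
c2=cv2.resize(s[220:285,315:445],None,fx=5,fy=5,interpolation=2)[:270]
o=np.zeros((600,800,3),np.uint8);o[:350,:375]=a[:,:375]
o[:0]=0
c3=cv2.resize(s[225:265,315:410],None,fx=4,fy=4);o[0:160,400:780]=c3
c4=cv2.resize(s[180:230,230:275],None,fx=3.5,fy=3.5);o[165:165+c4.shape[0],420:420+c4.shape[1]]=c4
b2=b2[:250] if 0 else cv2.resize(p[203:253,303:413],None,fx=5,fy=5);o[350:600,:550]=b2
cv2.imwrite("pics/m1.png",o)
E
```

```text
cup poly [[155, 232], [158, 241], [160, 238], [168, 237], [156, 245], [165, 268], [175, 270], [198, 259], [189, 238], [172, 235], [170, 232], [173, 229], [168, 227]]
((174.46449279785156, 246.98519897460938), (43.51426315307617, 35.13776779174805), 67.61986541748047)
rail ((337.44158935546875, 237.3520050048828), (4.063309669494629, 57.00872039794922), 68.45902252197266)
[310.2 245.9] [431.3 -99.2 105. ]
[363.2 225. ] [ 473.8 -199.9  105. ]
[364.7 228.8] [ 466.6 -202.8  105. ]
[311.7 249.7] [ 424.1 -102.2  105. ]
bin [418 153] [ 619.  -305.7  105. ]
bin [290 204] [512.  -58.3 105. ]
bin [310 255] [413.9 -99.3 105. ]
bin [422 209] [ 507.4 -312.7  105. ]
bin [436 199] [ 527.7 -339.8  105. ]
```

View pics/m1.png

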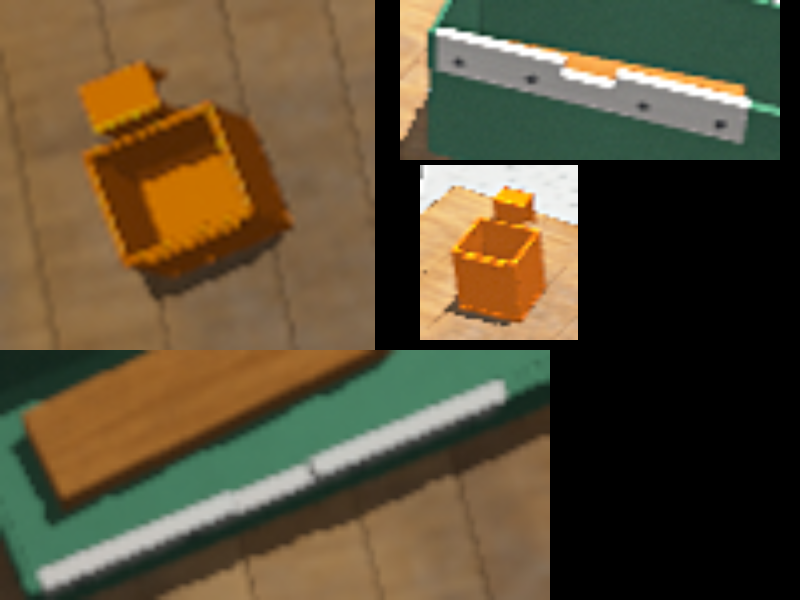

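The zoom shows everything I need:
- **Cup:** its rim corners are at about (157,245), (183,236), (190,257) and (166,269), with the hook to the upper left.
- **Notch:** it is visible in the rail at top-view px 350 to 365, and in the scene view at px 355 to 369.

Run:
```python
from h import *
i=ctrl.get_image("top")
P=[onz(i,k,60)[:2] for k in [(157.2,245.4),(182.6,235.6),(190.4,257.4),(165.6,268.6)]]
P=np.array(P);print(P.round(1), "c",P.mean(0).round(1))
print("sides",np.linalg.norm(P-np.roll(P,-1,0),axis=1).round(1))
dx=(P[0]+P[1]-P[2]-P[3]);print("hookdir deg",np.degrees(np.arctan2(dx[1],dx[0])))
dy=(P[0]+P[3]-P[1]-P[2]);print("ydir deg",np.degrees(np.arctan2(dy[1],dy[0]))-90)
for k in [(156,235),(160,240)]:pass
h=onz(i,(140+122/5,215+97/5),80);print("hook top",h.round(1))
L=onz(i,(310.6,249),105);R=onz(i,(404,210),105);print("rail",L.round(1),R.round(1),np.linalg.norm(L-R))
d=L-R;print("yaw bin",np.degrees(np.arctan2(d[1],d[0]))-90)
print("rail mid",((L+R)/2).round(1))
print("notch",onz(i,(350,232.5),105).round(1),onz(i,(365.4,226.5),105).round(1))
s=ctrl.get_image("scene")
for k in [(355.5,241.5),(369,244.5)]:print("notch scene",onz(s,k,105).round(1))
print("rail ends scene",onz(s,(324.7,233),105).round(1),onz(s,(402,250.5),105).round(1))
```

```text
[[431.6 209.6]
 [452.6 159.7]
 [408.8 141.4]
 [385.3 189.6]] c [419.6 175.1]
sides [54.1 47.5 53.7 50.4]
hookdir deg 23.038850506539276
ydir deg 24.3774282102122
hook top [451.3 189.4  80. ]
rail [ 425.4 -100.2  105. ] [ 504.8 -278.   105. ] 194.76741583338418
yaw bin 24.04478706789952
rail mid [ 465.1 -189.1  105. ]
notch [ 458.8 -174.7  105. ] [ 471.  -204.1  105. ]
notch scene [ 453.6 -175.7  105. ]
notch scene [ 467.7 -205.9  105. ]
rail ends scene [ 425.2 -101.   105. ] [ 505.2 -275.2  105. ]
```

Call:
move_arm:
  linear:
    - [0.36,-0.312,0]
    - [0.36,-0.312,0]
    - [0.36,-0.312,0]
    - [0.36,-0.312,0]
    - [0.36,-0.312,0]
    - [0.36,-0.312,0]
    - [0.36,-0.312,0]
    - [0.36,-0.312,0]
    - [0.36,-0.312,0]
    - [0.36,-0.312,0]
    - [0.454,-0.573,0.05]
    - [0.454,-0.573,0.05]
    - [0.454,-0.573,0.05]
    - [0.454,-0.573,0.05]
    - [0.454,-0.573,0.05]
    - [0.454,-0.573,0.05]
    - [0.454,-0.573,0.05]
    - [0.454,-0.573,0.05]
    - [0.454,-0.573,0.05]
  dr:
    - [0,0,2]
    - [0,0,2]
    - [0,0,2]
    - [0,0,2]
    - [0,0,2]
    - [0,0,2]
    - [0,0,2]
    - [0,0,2]
    - [0,0,2]
    - [0,0,2]
    - [0,0,2]
    - [0,0,2]
    - [0,0,2]
    - [0,0,2]
    - [0,0,2]
    - [0,0,2]
    - [0,0,2]
    - [0,0,2]
    - [0,0,2]
  hand: [1,1,1,1,1,1,1,1,1,1,1,1,1,1,1,1,1,1,1]

```text
time_s: 2.2
position: [420.0, 174.4, 163.6]
eef_rot: [[0.913, 0.407, 0.0], [0.407, -0.913, -0.0], [0.0, 0.0, -1.0]]
force: [0.0, 0.5, -0.1]
opening: 0.999
finger_force: 0.0
```

Run:
```python
from h import *
s=ctrl.get_state();i=ctrl.get_image("wrist");cv2.imwrite("pics/w1.png",i["pixels"])
Tt=np.eye(4);Tt[:3,:3]=s["eef_rot"];Tt[:3,3]=s["position"];np.save("w1T.npy",Tt@i["T_tool_cam"]);print(i["fx"],i["cx"],i["cy"],i["T_tool_cam"].round(2).tolist())
```

```text
411.54369678798764 319.91854881578456 236.93333290039223 [[-0.0, -0.97, -0.25, 67.5], [1.0, -0.0, -0.0, 1.2], [0.0, -0.25, 0.97, -170.23], [0.0, 0.0, 0.0, 1.0]]
```

View pics/w1.png

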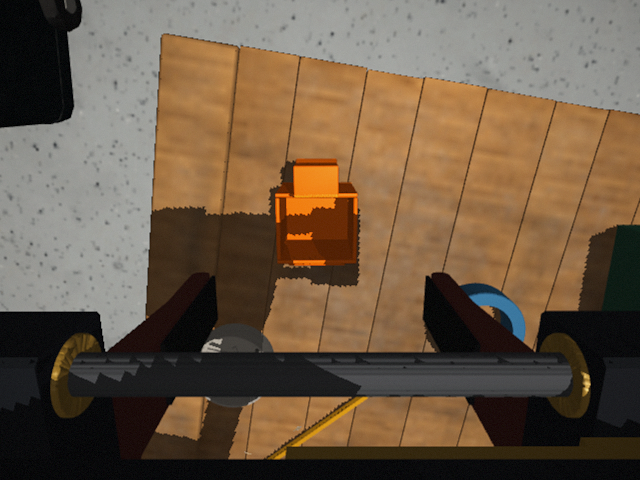

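The wrist view shows the cup square to the tool. Its rim runs from (275,194) to (358,264), and the hook is centred at column 316.

Run:
```python
from h import *
T=np.load("w1T.npy");i=dict(fx=411.54,fy=411.54,cx=319.9,cy=236.9)
s=ctrl.get_state();R=s["eef_rot"];p=s["position"]
for k in [(275,194),(358,194),(358,265),(275,265)]:print(k,(R.T@(onz(i,k,60,T)-p)).round(1))
for k in [(293,164),(338,164),(293,194),(338,196)]:print("hook",k,(R.T@(onz(i,k,80,T)-p)).round(1))
print(p)
```

```text
(275, 194) [ 25.7 -29.2 103.6]
(358, 194) [ 25.7  26.4 103.6]
(358, 265) [-24.3  27.6 103.6]
(275, 265) [-24.3 -30.5 103.6]
hook (293, 164) [ 47.1 -15.5  83.6]
hook (338, 164) [47.1 11.9 83.6]
hook (293, 194) [ 28.7 -15.8  83.6]
hook (338, 196) [27.5 12.1 83.6]
[420.06279743 174.20373847 163.62660672]
```

Call:
move_arm:
  linear:
    - [0.001,-0.0015,0.03]
    - [0.001,-0.0015,0.06]
    - [0.001,-0.0015,0.09]
    - [0.001,-0.0015,0.11]
    - [0.001,-0.0015,0.121]
    - [0.001,-0.0015,0.121]
    - [0.001,-0.0015,0.121]
    - [0.001,-0.0015,0.121]
    - [0.001,-0.0015,0.121]
    - [0.001,-0.0015,0.121]
    - [0.001,-0.0015,0.121]
    - [0.001,-0.0015,0.121]
    - [0.001,-0.0015,0.121]
    - [0.001,-0.0015,0.121]
    - [0.001,-0.0015,0.121]
  dr:
    - [0,0,0]
    - [0,0,0]
    - [0,0,0]
    - [0,0,0]
    - [0,0,0]
    - [0,0,0]
    - [0,0,0]
    - [0,0,0]
    - [0,0,0]
    - [0,0,0]
    - [0,0,0]
    - [0,0,0]
    - [0,0,0]
    - [0,0,0]
    - [0,0,0]
  hand: [1,1,1,1,1,1,0.5,0.5,0.5,0.5,0.5,0.5,0.5,0.5,0.5]
  force: 15

```text
time_s: 3.75
position: [420.4, 177.2, 42.9]
eef_rot: [[0.913, 0.408, 0.001], [0.408, -0.913, 0.0], [0.001, 0.0, -1.0]]
force: [-0.1, 1.0, 6.3]
opening: 0.634
finger_force: 15.0
```

Call:
move_arm:
  linear:
    - [0,0,-0.03]
    - [0,0,-0.07]
    - [0,0,-0.11]
    - [-0.02,0.05,-0.13]
    - [-0.04,0.1,-0.13]
    - [-0.06,0.15,-0.13]
    - [-0.08,0.2,-0.13]
    - [-0.1,0.25,-0.13]
    - [-0.12,0.3,-0.13]
    - [-0.145,0.34,-0.12]
    - [-0.145,0.353,-0.107]
    - [-0.145,0.353,-0.107]
    - [-0.145,0.353,-0.107]
    - [-0.145,0.353,-0.107]
  dr:
    - [0,0,0]
    - [0,0,0]
    - [0,0,0]
    - [0,0,0]
    - [0,0,0]
    - [0,0,0]
    - [0,0,0]
    - [0,0,0]
    - [0,0,0]
    - [0,0,0]
    - [0,0,0]
    - [0,0,0]
    - [0,0,0]
    - [0,0,0]
  hand: [0.5,0.5,0.5,0.5,0.5,0.5,0.5,0.5,0.5,0.5,0.5,0.5,0.5,0.5]
  force: 20

```text
time_s: 5.15
position: [431.0, -203.2, 149.3]
eef_rot: [[0.913, 0.408, -0.001], [0.408, -0.913, 0.001], [-0.0, -0.001, -1.0]]
force: [-0.1, -0.3, -1.6]
opening: 0.632
finger_force: 20.0
```

Run:
```python
from h import *
s=ctrl.get_state();i=ctrl.get_image("wrist");cv2.imwrite("pics/w2.png",i["pixels"])
Tt=np.eye(4);Tt[:3,:3]=s["eef_rot"];Tt[:3,3]=s["position"];np.save("w2T.npy",Tt@i["T_tool_cam"]);print(s["position"],s["force"],s["wrist_torque"],s["opening"])
```

```text
[ 431.02482526 -203.22005445  149.28991154] [-0.06297622 -0.2828191  -1.57453087] [-0.01987627 -0.03045606 -0.05101361] 0.6323199236420946
```

View pics/w2.png

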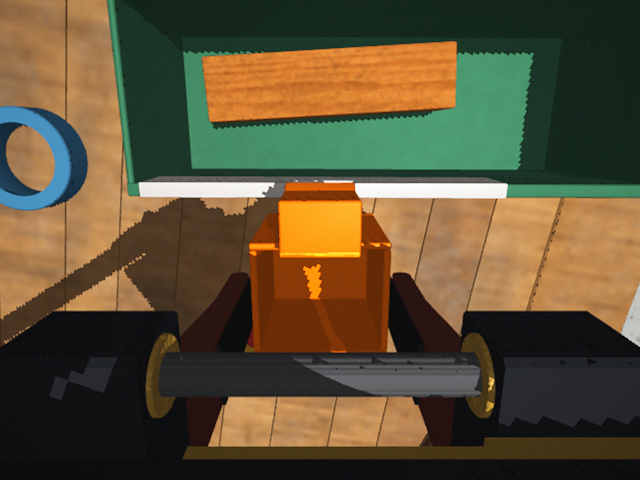

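The wrist view shows the rail from column 139 to 507, its top face at rows 183 to 196. The hook covers the notch, with its top between columns 280 and 360. I'll work out both in tool coordinates.

Run:
```python
from h import *
T=np.load("w2T.npy");i=dict(fx=411.54,fy=411.54,cx=319.9,cy=236.9)
s=ctrl.get_state();R=s["eef_rot"];p=s["position"]
t=lambda w:(R.T@(np.array(w)-p)).round(1)
for k in [(139,183),(139,196.5),(507,185),(507,197.5)]:print("rail",k,t(onz(i,k,105,T)))
for k in [(280,257),(361,257),(280,200),(361,200)]:print("hook",k,t(onz(i,k,186.4,T)))
for n,k in dict(Ltop=(425.4,-100.2,105),Rtop=(504.8,-278,105),n1=(458.8,-174.7,105),n2=(471,-204.1,105),s1=(453.6,-175.7,105),s2=(467.7,-205.9,105),Ls=(425.2,-101,105),Rs=(505.2,-275.2,105)).items():print(n,t(k))
# row profile along the rail, to find the brightness/edge of the notch
im=cv2.imread("pics/w2.png");g=cv2.cvtColor(im,6)
for r in (186,189,192,194,196):print(r,g[r,255:292:2].tolist(),g[r,350:366].tolist())
```

```text
rail (139, 183) [ 40.3 -93.1  44.6]
rail (139, 196.5) [ 33.2 -93.9  44.6]
rail (507, 185) [39.1 98.7 44.4]
rail (507, 197.5) [32.6 99.5 44.4]
hook (280, 257) [ 25.5 -12.3 -36.9]
hook (361, 257) [ 25.5  15.2 -36.9]
hook (280, 200) [ 45.  -11.8 -36.9]
hook (361, 200) [ 44.9  14.7 -36.9]
Ltop [ 36.7 -96.2  44.6]
Rtop [36.5 98.5 44.4]
n1 [ 36.8 -14.6  44.5]
n2 [35.9 17.2 44.5]
s1 [ 31.6 -15.8  44.5]
s2 [32.1 17.5 44.5]
Ls [ 36.2 -95.6  44.6]
Rs [38.  96.1 44.4]
186 [247, 247, 247, 247, 247, 248, 250, 153, 215, 218, 109, 109, 110, 112, 112, 96, 124, 121, 120] [119, 119, 119, 120, 115, 238, 255, 253, 252, 252, 252, 252, 252, 252, 252, 252]
189 [244, 244, 245, 244, 245, 246, 236, 102, 105, 104, 106, 106, 108, 107, 108, 104, 126, 129, 127] [125, 128, 130, 126, 118, 217, 251, 252, 250, 250, 250, 250, 250, 250, 250, 250]
192 [241, 241, 243, 248, 88, 169, 96, 103, 105, 105, 108, 106, 106, 105, 94, 65, 71, 69, 70] [69, 70, 67, 67, 62, 106, 240, 253, 249, 248, 247, 247, 248, 248, 248, 247]
194 [241, 241, 241, 229, 160, 98, 105, 106, 102, 103, 100, 105, 103, 106, 74, 72, 68, 67, 71] [71, 71, 70, 68, 70, 61, 106, 201, 245, 247, 246, 246, 246, 245, 245, 245]
196 [237, 239, 239, 240, 245, 154, 102, 105, 104, 104, 102, 102, 106, 82, 74, 70, 73, 72, 70] [60, 59, 61, 64, 65, 69, 64, 82, 197, 248, 250, 248, 248, 248, 248, 248]
```

Call:
move_arm:
  linear:
    - [0.002,0.0015,0.015]
    - [0.002,0.0015,0.03]
    - [0.002,0.0015,0.04]
    - [0.002,0.0015,0.044]
    - [0.002,0.0015,0.048]
    - [0.002,0.0015,0.051]
    - [0.002,0.0015,0.054]
    - [0.002,0.0015,0.057]
    - [0.002,0.0015,0.06]
    - [0.002,0.0015,0.063]
    - [0.002,0.0015,0.066]
    - [0.002,0.0015,0.069]
    - [0.002,0.0015,0.071]
    - [0.002,0.0015,0.072]
    - [0.002,0.0015,0.072]
  dr:
    - [0,0,0]
    - [0,0,0]
    - [0,0,0]
    - [0,0,0]
    - [0,0,0]
    - [0,0,0]
    - [0,0,0]
    - [0,0,0]
    - [0,0,0]
    - [0,0,0]
    - [0,0,0]
    - [0,0,0]
    - [0,0,0]
    - [0,0,0]
    - [0,0,0]
  hand: [0.5,0.5,0.5,0.5,0.5,0.5,0.5,0.5,0.5,0.5,0.5,0.5,0.5,0.5,0.5]

```text
time_s: 6.7
position: [433.9, -205.0, 77.2]
eef_rot: [[0.913, 0.408, -0.0], [0.408, -0.913, 0.0], [-0.0, -0.0, -1.0]]
force: [0.3, 0.4, -1.9]
opening: 0.637
finger_force: 20.0
```

Call:
move_arm:
  linear:
    - [0,0,0.001]
    - [0,0,0.002]
    - [0,0,0.003]
    - [0,0,0.004]
    - [0,0,0.0045]
    - [0,0,0.005]
    - [0,0,0.0055]
    - [0,0,0.0055]
  dr:
    - [0,0,0]
    - [0,0,0]
    - [0,0,0]
    - [0,0,0]
    - [0,0,0]
    - [0,0,0]
    - [0,0,0]
    - [0,0,0]
  hand: [0.5,0.5,0.5,0.5,0.5,0.5,0.5,0.5]

```text
time_s: 7.5
position: [433.9, -205.0, 71.8]
eef_rot: [[0.913, 0.408, -0.0], [0.408, -0.913, 0.0], [-0.0, -0.0, -1.0]]
force: [0.1, -0.7, -1.1]
opening: 0.636
finger_force: 20.0
```

Call:
move_arm:
  linear:
    - [0,0,0.0005]
    - [0,0,0.001]
    - [0,0,0.0015]
    - [0,0,0.002]
    - [0,0,0.0025]
    - [0,0,0.003]
    - [0,0,0.003]
  dr:
    - [0,0,0]
    - [0,0,0]
    - [0,0,0]
    - [0,0,0]
    - [0,0,0]
    - [0,0,0]
    - [0,0,0]
  hand: [0.5,0.5,0.5,0.5,0.5,0.5,0.5]

```text
time_s: 8.2
position: [433.9, -205.0, 68.8]
eef_rot: [[0.913, 0.408, -0.0], [0.408, -0.913, 0.0], [-0.0, -0.0, -1.0]]
force: [0.5, -0.0, -0.8]
opening: 0.636
finger_force: 20.0
```

Call:
move_arm:
  linear:
    - [0,0,0.0005]
    - [0,0,0.001]
    - [0,0,0.0015]
    - [0,0,0.002]
    - [0,0,0.0025]
    - [0,0,0.003]
    - [0,0,0.0035]
    - [0,0,0.004]
    - [0,0,0.0045]
    - [0,0,0.0045]
  dr:
    - [0,0,0]
    - [0,0,0]
    - [0,0,0]
    - [0,0,0]
    - [0,0,0]
    - [0,0,0]
    - [0,0,0]
    - [0,0,0]
    - [0,0,0]
    - [0,0,0]
  hand: [0.5,0.5,0.5,0.5,0.5,0.5,0.5,0.5,0.5,0.5]

```text
time_s: 9.2
position: [433.9, -205.0, 64.3]
eef_rot: [[0.913, 0.408, -0.0], [0.408, -0.913, 0.0], [-0.0, -0.0, -1.0]]
force: [-0.0, 0.4, -1.4]
opening: 0.633
finger_force: 20.0
```

Call:
move_arm:
  linear:
    - [0,0,0.0004]
    - [0,0,0.0008]
    - [0,0,0.0012]
    - [0,0,0.0012]
  dr:
    - [0,0,0]
    - [0,0,0]
    - [0,0,0]
    - [0,0,0]
  hand: [0.5,0.5,0.5,0.5]

```text
time_s: 9.6
position: [433.9, -205.0, 63.1]
eef_rot: [[0.913, 0.408, -0.0], [0.408, -0.913, 0.0], [-0.0, -0.0, -1.0]]
force: [-0.1, -0.2, -0.7]
opening: 0.638
finger_force: 20.0
```

Call:
move_arm:
  linear:
    - [0,0,0.0004]
    - [0,0,0.0008]
    - [0,0,0.0008]
  dr:
    - [0,0,0]
    - [0,0,0]
    - [0,0,0]
  hand: [0.5,0.5,0.5]

```text
time_s: 9.9
position: [434.1, -205.0, 62.6]
eef_rot: [[0.913, 0.408, 0.0], [0.408, -0.913, 0.0], [0.0, 0.0, -1.0]]
force: [-0.2, 1.4, 3.6]
opening: 0.634
finger_force: 20.0
```

Run:
```python
from h import *
i=ctrl.get_image("scene")["pixels"];w=ctrl.get_image("wrist")["pixels"]
o=np.zeros((600,800,3),np.uint8);o[:480,:640]=w
o[340:600,480:800]=cv2.resize(i[215:280,315:395],None,fx=4,fy=4)
cv2.imwrite("pics/m2.png",o);print(ctrl.get_state()["force"])
```

```text
[0.48016704 0.52698897 3.30088838]
```

View pics/m2.png

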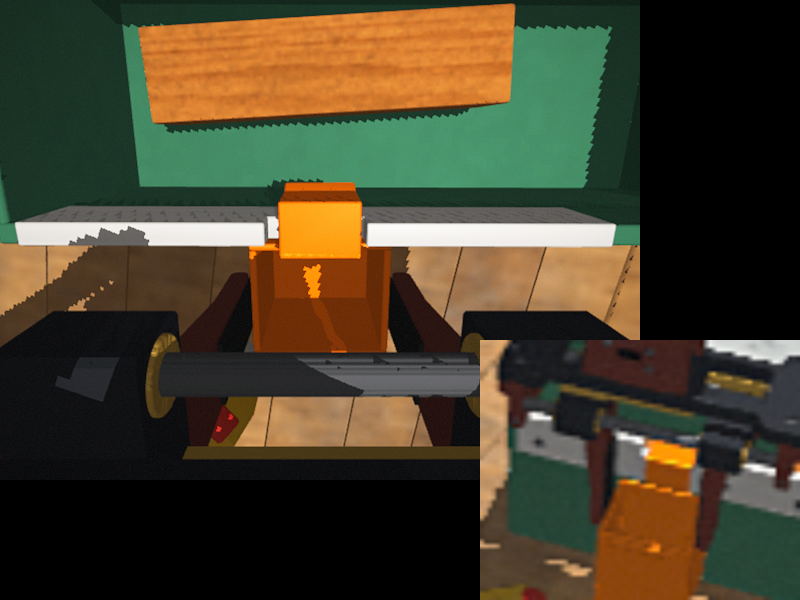

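The hook is in the notch: contact came at the floor depth with about 5 N, and the notch's edges show at columns 267 and 365. I'm opening gently and backing off upwards.

Call:
move_arm:
  linear:
    - [0,0,0]
    - [0,0,0]
    - [0,0,0]
    - [0,0,0]
    - [0,0,0]
    - [0,0,0]
    - [0,0,-0.01]
    - [0,0,-0.03]
    - [0,0,-0.06]
    - [0,0,-0.1]
    - [0,0,-0.14]
    - [0,0,-0.16]
    - [0,0,-0.16]
    - [0,0,-0.16]
    - [0,0,-0.16]
  dr:
    - [0,0,0]
    - [0,0,0]
    - [0,0,0]
    - [0,0,0]
    - [0,0,0]
    - [0,0,0]
    - [0,0,0]
    - [0,0,0]
    - [0,0,0]
    - [0,0,0]
    - [0,0,0]
    - [0,0,0]
    - [0,0,0]
    - [0,0,0]
    - [0,0,0]
  hand: [0.66,0.7,0.75,0.8,0.85,0.85,0.85,0.85,0.85,0.85,0.85,0.85,0.85,0.85,0.85]

```text
time_s: 11.5
position: [432.9, -204.3, 221.1]
eef_rot: [[0.913, 0.408, -0.002], [0.408, -0.913, 0.002], [-0.001, -0.002, -1.0]]
force: [-0.1, -0.5, 0.2]
opening: 0.846
finger_force: 0.0
```

Run:
```python
from h import *
i=ctrl.get_image("scene")["pixels"];w=ctrl.get_image("wrist")["pixels"]
o=np.zeros((600,800,3),np.uint8);o[:480,:640]=w
o[340:600,480:800]=cv2.resize(i[225:290,315:395],None,fx=4,fy=4)
cv2.imwrite("pics/m3.png",o)
```

```text
(no output)
```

View pics/m3.png

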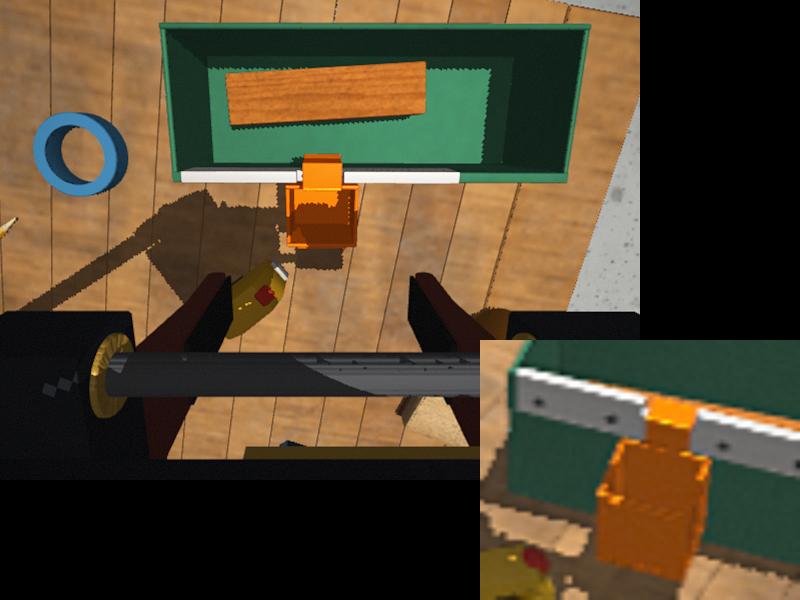

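The cup hangs square in the notch, with the hook at (322,170), and the bystanders haven't moved.

```bash
python3 -c "
from workcell import ctrl
print(ctrl.hand_in())"
```

```text
the job is handed in; nothing more can be done
None
```

The cup hangs by its hook, fully down in the rim's notch; the gripper let go and backed clear, the jar, tape roll and tape measure were not touched, and the job is handed in (no verdict came back).

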